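# Clear the wire spool, unbolt the stock cage and hold its gate ajar

### The job

I need to reach into the wire-stock cage. First slide the spool of wire up off its spindle, because it blocks the gate, and stand it upright in the wooden tray; then lift the sagging bolt by its knob over the keeper's bent lip while drawing it back, and swing the sprung gate open to about 35 degrees. Leave the dish, hammer and brush where they are, and finish holding the gate open there with the bolt still drawn: do not let go.

Things in the scene. Friction and masses are not known exactly. Their poses are not given: they have to be found in the camera images.
- spool: spool of brass wire, a plain upright cylinder 56 mm in diameter and 62 mm high with a 17 mm bore, 0.2 to 0.4 kg; origin at the centre of its underside, z up its axis. It stands on the spindle about 115 mm in front of the gate, below the bolt's level, and blocks the gate beyond some 15 to 22 degrees.
- spindle: stub spindle screwed to the bench in front of the cage: base plate 70 x 70 x 6 mm with an upright pin 12 mm in diameter whose top is 40 mm above the bench; origin at the centre of the base plate's underside. The spool rests on the plate (its underside 6 mm above the bench). The opening gate passes over the bare pin.
- tray: low open wooden tray on the bench, right of the cage front, outside 150 mm (its x) by 130 mm (its y) by 20 mm high, walls and floor 8 mm thick; origin at the centre of its underside. Fixed.
- cage: grey steel wire-mesh cage, fixed to the bench, 240 mm deep (x), 420 mm wide (y), 212 mm high; origin at the centre of its underside; its front, with the gate, faces its own -x (towards the robot).
- leaf: the gate's leaf in the cage's front: steel frame with mesh, 290 mm long, 12 mm thick, from 46 to 198 mm above the bench; origin on the vertical hinge axis at the leaf's lower edge and front face; the leaf runs from there along its own -y, its front face looks along its own -x, z up. It turns with the gate.
- gate_hinge (a point): point on the gate's vertical hinge axis (left end of the gate seen from the robot), at the lower edge of the leaf.
- gate (a joint): gate angle in rad: 0 shut, grows as the gate's free (right) end swings towards the robot, clockwise seen from above, up to 1.2. A spring closes it: about 0.65 N m shut, 0.95 N m at 0.6 rad (some 5 N at the knob).
- bolt (a joint): how far the bolt is drawn back, in m: about 0 thrown, 0.055 fully drawn; it is drawn along the leaf, towards the hinge (the leaf's +y). Friction 1 to 2 N. Its nose is clear of the keeper from 0.036.
- bolt_lift (a joint): how far the bolt is lifted in its loose guides, in m: 0 sagged (it falls back by its weight of 3.5 N), at most 0.012. The keeper's lip stands 6.5 mm into a notch in the bolt's underside, so the bolt can be drawn only while it is lifted by 7 mm or more, until its nose has passed the lip (about the first 35 mm of draw).
- knob (a point): centre of the bolt's upright round knob, 22 mm across, 26 mm high, 224 mm above the bench, above the cage's top; it moves with the bolt. The 14 mm square bolt's top is 27 mm below this point. Thrown, it is 200 mm from the hinge axis along the leaf, 26 mm before its front face. Guide straps, tops 12 mm below this point, stand 77 mm off on the keeper side, 100 mm on the hinge side.
- keeper_lip (a point): top of the bent-up lip, in the middle of the keeper's mouth. The keeper is a steel channel on the jamb just right of the gate's free end, open at the top, 44 mm long, 40 mm deep, fixed to the cage; its near edge is bent up into this lip, 5 mm thick.
- hammer: bystander: hammer 200 mm long lying on the bench; leave it alone.
- brush: bystander: bench brush 200 mm long lying on the bench; leave it alone.
- dish: bystander: white ceramic dish 90 mm across, 30 mm high; origin at the centre of its underside; leave it alone.
Things that resemble listed ones, but are neither listed nor needed, are in the scene too. What is shaped like the spool but green or orange is not meant.

How it is judged (in metres and radians):
On the way, in this order (a step that is already met when the one before it is completed fails the run):
1. the spool stands upright in the tray, let go (x of spool in the frame of tray between -0.05 and 0.05 m and y of spool in the frame of tray between -0.04 and 0.04 m and z of spool in the frame of tray below 0.014 m and angle between spool's own z axis and vertical below 0.15 rad and contact force between the fingers and spool below 0.1 N and linear speed of spool below 0.03 m/s), for 0.2 s.
2. the bolt is drawn clear of the keeper (value of joint bolt above 0.036 m), for 0.1 s.
At the end, for the whole second after the job is handed in: the robot holds the gate (contact force over 1 N on the gate or its bolt) still at 0.45 to 0.78 rad (26 to 45 degrees) with the bolt drawn back by more than 30 mm; the spool stands upright (within 0.15 rad) on the tray's floor and does not prop the gate (value of joint gate between 0.45 and 0.78 rad and velocity of joint gate between -0.05 and 0.05 rad/s and value of joint bolt above 0.03 m and contact force between any of the fingers, the arm and leaf above 1 N and contact force between spool and leaf below 0.2 N and x of spool in the frame of tray between -0.05 and 0.05 m and y of spool in the frame of tray between -0.04 and 0.04 m and z of spool in the frame of tray below 0.014 m and angle between spool's own z axis and vertical below 0.15 rad); the arm keeps its last pose, push and grip.
It fails at once if the hammer, brush or dish is moved by more than 20 mm (distance of any of hammer, brush, dish from where it was at the start of the episode above 0.02 m).
It also fails if it takes over 53 s, if anything falls off the work surface, if the arm or the gripper's body presses on something with over 40 N, if the wrist force passes 120 N, or if a joint passes its speed limit or range.

### The arm

A 6-joint arm with a two-finger parallel gripper is mounted at the origin on the work surface. World frame = base frame: x ahead of the robot, y to its left, z up, the work surface at z = 0. Lengths are in mm, angles in rad, forces in N, time in s.
With the tool pointing down it reaches from about 375 to 900 mm from the base axis. Payload 3.1 kg.
Tool frame: the origin (TCP) lies on the centre line of the jaws, within the pads' length; the fingertips stand bot.tips_ahead ahead of it and the grasp point (between the pads) lies 3 mm ahead of it (bot.tips_ahead is the distance from the TCP to the fingertips, in mm); z points along the fingers, y is the direction in which the jaws open and shut (so a half turn about z gives the same grasp; the last joint's range is limited). The gripper opens to 87 mm and grips with 3 to 60 N. Pads are 19 mm wide; open, the fingers measure 117 mm over their backs; the gripper's body (75 mm by 190 mm) begins 51 mm behind the grasp point.
Start: joints at [-1.367, 0.527, 1.433, -0, 1.181, -0.178], TCP at [232.89, -579.965, 244.548] pointing down, gripper open.
Joint ranges: [-3.08, 3.08], [-0.75, 2.2], [0.22, 2.44], [-1.43, 4.57], [0, 2.65], [-2.85, 2.85]. Speed limits (rad/s): [2.79, 2.79, 3.14, 3.14, 3.14, 3.14].

### API

Orientations are given as a unit quaternion [x, y, z, w].
In Python, from rig import bot, grab_frame gives the robot as it stands.
- The arm moves only by the tool drive_tool, never from a script. Its argument "motion" is a list of rows, each a list of 3 entries, a list of its own where there are three numbers: the turn, a rotation vector about the world's x, y, z in degrees, then the shift along the world's x, y, z in m, then the opening, from 0 (shut) to 1 (fully open). In form: [[[ax, ay, az], [x, y, z], grip], ...]. A call has 1 to 12 rows; each row is the pose to reach, as a shift and turn from the pose commanded when the call began; what a row does not reach only later rows make up. A row lasts 1/10 s, in which the tool goes at most 50 mm and 8.59 degrees, less where a joint would pass 70% of its speed; a pose out of reach is approached as far as the arm can. A call with a gripper value outside its range is refused whole. The fingers move at their own pace and stop on an object; the grip force is fixed at half the most. Time passes only in rows, so rows that repeat a pose let the fingers close. It gives the time, the measured TCP pose, the force and the opening at its end, in the units of the state.
- bot.state(): the state, without advancing time (a new reading comes with each control period).
- grab_frame(name): name is "scene" or "side" or "wrist"; returns a dict with "color" (384x512x3 uint8, blue, green, red), "depth" (384x512 float32, mm along the optical axis (not along the pixel's ray), 0 where there is no reading), "camera_matrix" (3x3 intrinsics, pixels), "extrinsics" (4x4, takes a point from camera to world coordinates). Camera axes: x right, y up, looking along -z (the intrinsics and any distortion apply to the point x, -y, -z); pixel columns grow to the right and rows downward; lengths in mm; the calibration is good to about 2 mm. A picture is of the moment at which its call begins.
- bot.sign_off(): hands the job in, once; it reports no verdict.
The state is a dict: "t": time; "qpos": joint angles; "joint_velocities": joint speeds; "joint_efforts": joint torques, N m; "ee_pos": TCP position; "tcp_rot": TCP orientation; "contact_force": force on the tool from outside, world axes, zero at the start; "torque": the same for the moment, N m; "grip_width": finger opening in mm.
Only numpy, scipy, OpenCV 4.12 (cv2) and the standard library are available. Lean on these libraries where they do the work, as an engineer would, in place of code of your own. Each camera call takes 0.05 s, during which the arm holds its last target.

## Working session

There is one attempt and no reset: what is moved stays moved. The work goes in short steps, Python scripts to look and compute and a tool call to move; the robot and the scene stay as the last step left them, time stands still between calls to the robot, and variables do not carry over. Pictures are saved under pics/ and viewed, and the job is handed in when it is done.

Besides the shell and the picture viewer there is one more tool, called as name([rows], argument=value, ...), one row to a line, values as JSON. drive_tool: Moves the arm, as the interface text tells. Its arguments: {"type":"object","properties":{"motion":{"type":"array","items":{"type":"array"}}},"required":["motion"]}

```bash
ls; mkdir -p pics; python3 - <<'E'
from rig import bot, grab_frame
import cv2,numpy as np
print(bot.state(), bot.tips_ahead)
for n in ["scene","side","wrist"]:
    f=grab_frame(n); cv2.imwrite(f"pics/a_{n}.png",f["color"]); np.savez(f"pics/a_{n}.npz",**f)
    print(n,f["camera_matrix"].tolist(),np.round(f["extrinsics"],3).tolist(),(f["depth"]>0).mean(), [k for k in f])
E
```

```text
pics
{'t': 0.0, 'qpos': array([-1.36749705e+00,  5.28485894e-01,  1.43394255e+00, -6.71265397e-06,
        1.18138732e+00, -1.78483432e-01]), 'joint_velocities': array([-0.00086697, -0.00138355, -0.00172856, -0.00147296, -0.00046741,
        0.00061196]), 'joint_efforts': array([ 1.56794413e-04, -4.40042102e+01, -1.76592761e+01,  6.33917539e-02,
        5.82741061e-02, -1.61980224e-04]), 'ee_pos': array([ 232.74997217, -579.28387782,  243.54666864]), 'tcp_rot': array([ 9.81834656e-01,  1.89735269e-01, -1.68951429e-05, -1.11143236e-03]), 'contact_force': array([-0.82187674, -0.7166821 ,  0.17051386]), 'torque': array([-0.01949094,  0.01264959,  0.0856037 ]), 'grip_width': 86.95472761070282} 22.0
scene [[475.99935491364266, 0.0, 257.0523503465288], [0.0, 475.99935491364266, 186.34449006864835], [0.0, 0.0, 1.0]] [[0.958, -0.24, 0.158, 815.835], [0.287, 0.81, -0.511, -793.304], [-0.005, 0.535, 0.845, 1436.035], [0.0, 0.0, 0.0, 1.0]] 0.9959309895833334 ['color', 'depth', 'camera_matrix', 'extrinsics']
side [[469.95192046585834, 0.0, 253.6193023742856], [0.0, 469.95192046585834, 188.75228435044153], [0.0, 0.0, 1.0]] [[-0.824, 0.34, -0.454, 63.049], [-0.567, -0.475, 0.673, 791.452], [0.013, 0.812, 0.584, 818.852], [0.0, 0.0, 0.0, 1.0]] 0.9962565104166666 ['color', 'depth', 'camera_matrix', 'extrinsics']
wrist [[295.54824113953265, 0.0, 255.63282960346856], [0.0, 295.54824113953265, 196.8683471579236], [0.0, 0.0, 1.0]] [[0.372, 0.892, 0.256, 302.577], [-0.928, 0.358, 0.101, -552.714], [-0.001, -0.275, 0.962, 383.346], [0.0, 0.0, 0.0, 1.0]] 0.9960378011067709 ['color', 'depth', 'camera_matrix', 'extrinsics']
```

View pics/a_scene.png

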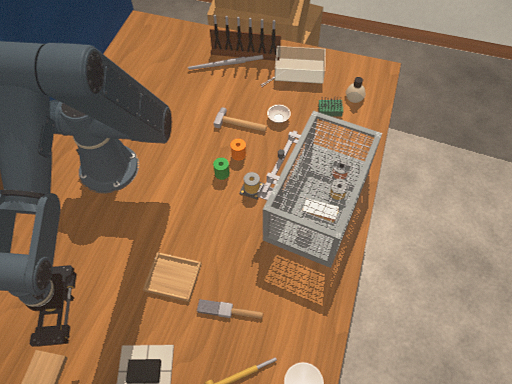

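View pics/a_side.png

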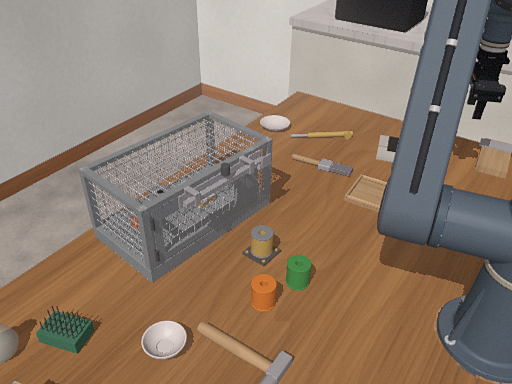

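View pics/a_wrist.png

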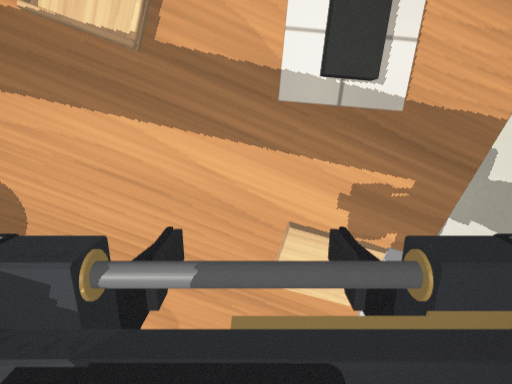

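The scene view shows the brass spool at (252,183), the knob near (281,153), the cage at right and the tray at (173,278). The side view shows the spool at (262,240), the knob at about (226,168) and the keeper near (190,195). Next I'll zoom in.

```bash
cat > h.py <<'E'
import numpy as np,cv2
def load(n): return dict(np.load(f"pics/{n}.npz"))
def cast(f,u,v,z=None,d=None):
    K=f["camera_matrix"];E=f["extrinsics"]
    u=np.asarray(u,float);v=np.asarray(v,float)
    r=np.stack([(u-K[0,2])/K[0,0],-(v-K[1,2])/K[1,1],-np.ones_like(u)],-1)
    w=r@E[:3,:3].T; o=E[:3,3]
    if d is not None: return o+w*np.asarray(d)[...,None]
    s=(z-o[2])/w[...,2]; return o+w*s[...,None]
def proj(f,P):
    K=f["camera_matrix"];E=f["extrinsics"]
    c=(np.asarray(P,float)-E[:3,3])@E[:3,:3]
    return np.stack([K[0,2]+K[0,0]*c[...,0]/-c[...,2],K[1,2]-K[1,1]*c[...,1]/-c[...,2]],-1)
def cloud(f):
    h,w=f["depth"].shape; v,u=np.mgrid[:h,:w]
    return cast(f,u,v,d=f["depth"])
E
python3 - <<'E'
from h import *
s=load("a_scene");d=load("a_side")
cv2.imwrite("pics/z_scene.png",cv2.resize(s["color"][100:280,140:400],None,fx=3,fy=3,interpolation=2)[:600])
cv2.imwrite("pics/z_side.png",cv2.resize(d["color"][100:290,70:330],None,fx=3,fy=3,interpolation=2)[:600])
for nm,f,pts in (("scene",s,[(252,183),(252,178),(281,153),(297,135),(263,190),(270,190),(313,117),(380,134),(329,261),(267,210),(158,254),(200,266),(186,301),(147,290),(173,278)]),("side",d,[(262,233),(226,168),(270,140),(150,215)])):
    C=cloud(f)
    for u,v in pts: print(nm,u,v,np.round(C[v,u]))
E
```

```text
scene 252 183 [541.  41.  69.]
scene 252 178 [533.  66.  60.]
scene 281 153 [628.  74. 232.]
scene 297 135 [655. 177. 208.]
scene 263 190 [607. -54. 200.]
scene 270 190 [623. -32. 175.]
scene 313 117 [688. 263. 212.]
scene 380 134 [914. 251. 216.]
scene 329 261 [ 853. -155.   47.]
scene 267 210 [ 640. -124.  212.]
scene 158 254 [ 320. -277.   22.]
scene 200 266 [ 461. -273.    9.]
scene 186 301 [ 456. -389.   -6.]
scene 147 290 [ 335. -399.   22.]
scene 173 278 [ 393. -334.    7.]
side 262 233 [534.  54.  56.]
side 226 168 [618.  83. 230.]
side 270 140 [ 625. -113.  210.]
side 150 215 [682. 268. 184.]
```

View pics/z_scene.png

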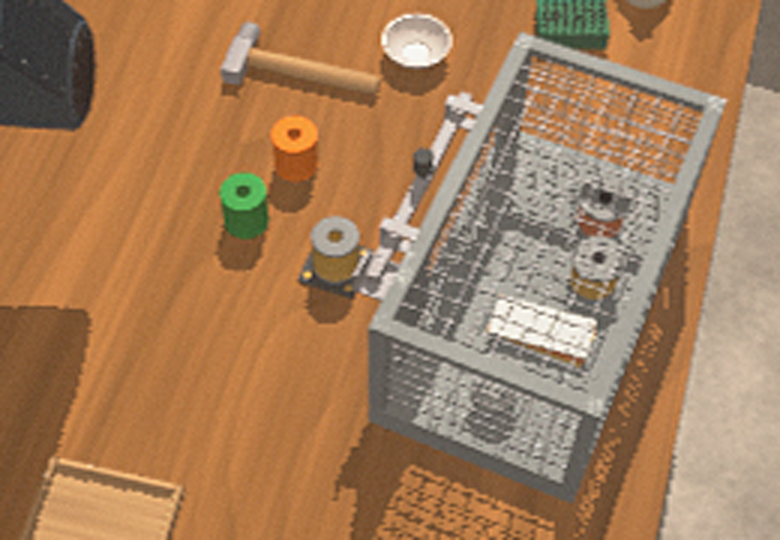

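View pics/z_side.png

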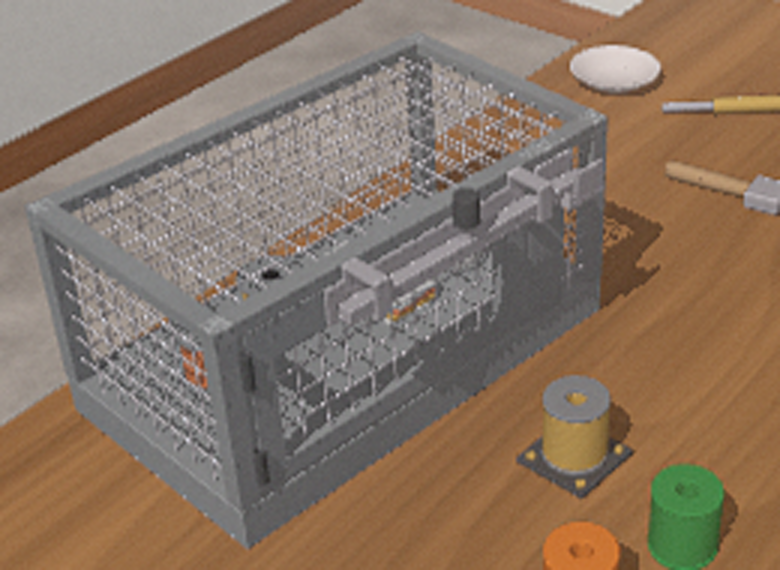

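```bash
python3 - <<'E'
from h import *
from scipy.ndimage import label
for nm in ("a_scene","a_side"):
    f=load(nm);C=cloud(f);c=f["color"].astype(int)
    X,Y,Z=C[...,0],C[...,1],C[...,2]
    # cage top
    m=(Z>203)&(Z<221)&(X>560)&(X<980)&(Y>-250)&(Y<330)
    l,n=label(m);k=np.bincount(l.ravel());k[0]=0;mm=l==k.argmax()
    r=cv2.minAreaRect(C[mm][:,:2].astype(np.float32));print(nm,"cage",r, mm.sum()); print(np.round(cv2.boxPoints(r)))
    m=(np.hypot(X-540,Y-47)<45)&(Z>58)&(Z<78)
    v,u=np.nonzero(m);print("spool top",np.round(cast(f,u,v,z=68.).mean(0),1),Z[m].mean(),m.sum(), cv2.minEnclosingCircle(cast(f,u,v,z=68.)[:,:2].astype(np.float32)))
    m=(np.hypot(X-625,Y-77)<30)&(Z>222)&(Z<245)
    print("knob",np.round([C[m].mean(0),C[m].min(0),C[m].max(0)],1),m.sum())
    v,u=np.nonzero(m);print(u.min(),u.max(),v.min(),v.max())
    m=(np.hypot(X-395,Y+333)<120)&(Z>4)&(Z<30)
    l,n=label(m);k=np.bincount(l.ravel());k[0]=0;mm=l==k.argmax()
    v,u=np.nonzero(mm)
    r=cv2.minAreaRect(cast(f,u,v,z=20.)[:,:2].astype(np.float32));print("tray",r,mm.sum())
E
```

```text
a_scene cage ((755.2770385742188, 72.13330078125), (427.8884582519531, 277.4815368652344), 82.2513198852539) 2344
[[ 589. -121.]
 [ 864. -159.]
 [ 922.  265.]
 [ 647.  303.]]
spool top [534.2  56.6  68. ] 66.486161688872 179 ((536.100341796875, 55.695068359375), 31.561037063598633)
knob [[628.1  73.  233.6]
 [617.2  64.1 222.6]
 [638.8  86.4 242.7]] 46
278 284 149 156
tray ((394.88446044921875, -331.6135559082031), (157.9528350830078, 139.0889892578125), 3.854180335998535) 1720
a_side cage ((752.280517578125, 72.42111206054688), (424.7292785644531, 282.09637451171875), 82.25466918945312) 3241
[[ 584. -119.]
 [ 863. -157.]
 [ 921.  264.]
 [ 641.  302.]]
spool top [527.3  66.2  68. ] 66.68309718706362 304 ((526.2793579101562, 66.38123321533203), 32.0147590637207)
knob [[621.6  82.1 231.4]
 [613.1  68.8 222. ]
 [633.5  91.3 237.7]] 81
221 229 162 172
tray ((409.44659423828125, -314.21173095703125), (105.39472198486328, 152.87860107421875), 6.388844013214111) 970
```

```bash
python3 - <<'E'
from h import *
s=load("a_scene");d=load("a_side")
A=cv2.resize(s["color"][160:210,230:280],None,fx=11,fy=11,interpolation=cv2.INTER_NEAREST)
B=cv2.resize(d["color"][220:270,237:287],None,fx=11,fy=11,interpolation=cv2.INTER_NEAREST)
cv2.imwrite("pics/zz1.png",np.hstack([A,B])[:, :1100:1][::1] if 0 else cv2.resize(np.hstack([A,B]),(800,400)))
A=cv2.resize(s["color"][135:175,265:305],None,fx=10,fy=10,interpolation=cv2.INTER_NEAREST)
B=cv2.resize(d["color"][155:195,205:245],None,fx=10,fy=10,interpolation=cv2.INTER_NEAREST)
cv2.imwrite("pics/zz2.png",np.hstack([A,B]))
E
```

```text
(no output)
```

View pics/zz1.png

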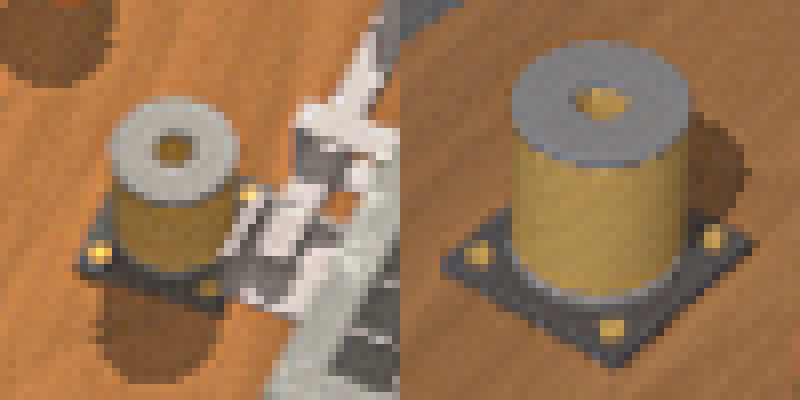

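View pics/zz2.png

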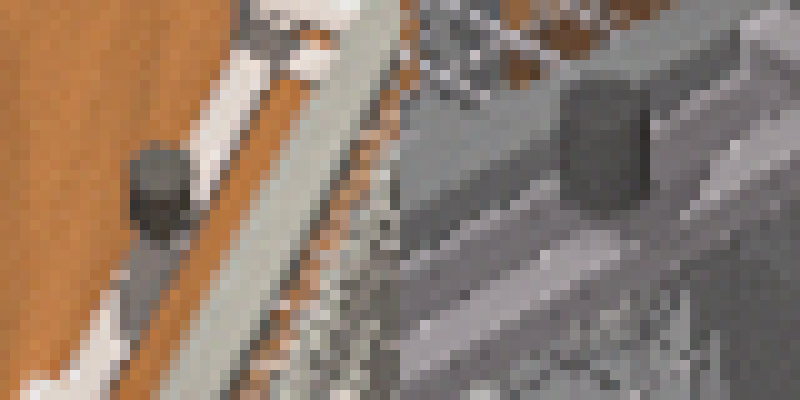

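The left pictures show the spool top centred at scene (251.2,178.2) and side (261.6,232.4). The knob top is centred at scene (280.5,150.5) and side (225.1,164).

```bash
python3 - <<'E'
from h import *
s=load("a_scene");d=load("a_side")
print("spool",cast(s,251.2,178.2,z=68.),cast(d,261.6,232.4,z=68.))
print("knob",cast(s,280.5,150.5,z=237.),cast(d,225.1,164.,z=237.))
def tri(a,b):
    o=[];w=[]
    for f,(u,v) in ((s,a),(d,b)):
        o.append(f["extrinsics"][:3,3]); w.append(cast(f,u,v,z=0.)-o[-1])
    w=[x/np.linalg.norm(x) for x in w]
    t=np.linalg.lstsq(np.stack([w[0],-w[1]],1),o[1]-o[0],rcond=None)[0]
    p,q=o[0]+w[0]*t[0],o[1]+w[1]*t[1]; return (p+q)/2,np.linalg.norm(p-q)
print(tri((251.2,178.2),(261.6,232.4)),tri((280.5,150.5),(225.1,164.)))
# orange/green tops
for nm,f in (("sc",s),("si",d)):
    hsv=cv2.cvtColor(f["color"],cv2.COLOR_BGR2HSV)
    for col,lo,hi in (("green",(55,150,60),(75,255,255)),("orange",(5,225,120),(12,255,255))):
        m=cv2.inRange(hsv,lo,hi); n,l,st,ce=cv2.connectedComponentsWithStats(m); i=1+st[1:,4].argmax(); print(nm,col,st[i],ce[i])
E
```

```text
spool [532.05834819  59.74135317  68.        ] [528.5172168   64.19003024  68.        ]
knob [624.60607635  79.51342293 237.        ] [623.47246649  79.06935356 237.        ]
(array([530.94912978,  61.38737624,  64.90535569]), np.float64(1.0850853099663034)) (array([624.12459251,  79.15765894, 236.96750623]), np.float64(1.1748090557073587))
sc green [214 162   1   2   2] [214.  162.5]Traceback (most recent call last):
  File "<stdin>", line 17, in <module>
ValueError: attempt to get argmax of an empty sequence
```

drive_tool([
  [[0, 0, 8], [0.023, 0.043, 0], 1],
  [[0, 0, 16], [0.046, 0.086, 0], 1],
  [[0, 0, 24], [0.069, 0.129, 0], 1],
  [[0, 0, 32], [0.092, 0.172, 0], 1],
  [[0, 0, 40], [0.115, 0.215, 0], 1],
  [[0, 0, 48], [0.138, 0.25, 0], 1],
  [[0, 0, 56], [0.16, 0.25, 0], 1],
  [[0, 0, 60], [0.16, 0.25, 0], 1],
])

```text
t: 0.95
ee_pos: [395.3, -328.8, 244.8]
tcp_rot: [0.753, 0.658, 0.0, 0.001]
contact_force: [0.4, 0.3, 0.6]
grip_width: 87.2
```

```bash
cat > snap.py <<'E'
import sys
from rig import bot, grab_frame
from h import *
p=sys.argv[1]
for n in sys.argv[2:]:
    f=grab_frame(n); cv2.imwrite(f"pics/{p}_{n}.png",f["color"]); np.savez(f"pics/{p}_{n}.npz",**f)
s=bot.state(); print(s["t"],np.round(s["qpos"],3),np.round(s["ee_pos"],1),np.round(s["tcp_rot"],4),np.round(s["contact_force"],1),s["grip_width"])
E
python3 snap.py b wrist scene
```

```text
1.05 [-0.915  0.378  1.71  -0.     1.054 -0.775] [ 393.4 -329.3  244.4] [ 7.549e-01  6.558e-01 -0.000e+00 -2.000e-04] [-0.2 -0.1 -0.6] 87.29781094978897
```

View pics/b_wrist.png

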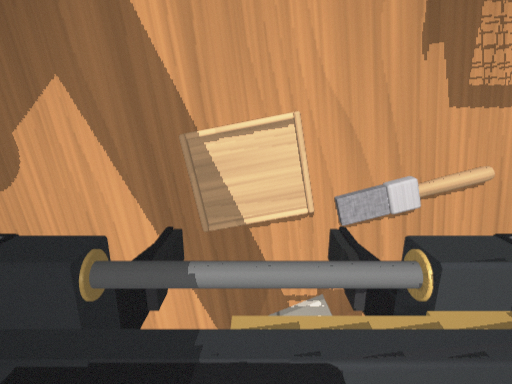

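The wrist view shows the tray's rim corners at (181,135), (298,113), (314,212) and (206,231).

```bash
python3 - <<'E'
from h import *
f=load("b_wrist")
P=cast(f,[181,298,314,206],[135,113,212,231],z=20.);print(P.round(),P.mean(0).round(1),cv2.minAreaRect(P[:,:2].astype(np.float32)))
s=load("a_scene");C=cloud(s)
for u,v in [(238,144),(221,162),(279,112),(240,123),(222,117)]: print(u,v,C[v,u].round())
E
```

```text
[[ 313. -270.   20.]
 [ 455. -263.   20.]
 [ 464. -390.   20.]
 [ 320. -397.   20.]] [ 388.1 -329.9   20. ] ((388.45526123046875, -329.7554626464844), (145.38304138183594, 127.34394836425781), 2.8750927448272705)
238 144 [439. 198.  53.]
221 162 [407. 101.  58.]
279 112 [533. 427.   8.]
240 123 [409. 313.  30.]
222 117 [332. 325.  26.]
```

drive_tool([
  [[0, 0, 8], [0.015, 0.042, 0], 1],
  [[0, 0, 16], [0.03, 0.085, 0], 1],
  [[0, 0, 24], [0.045, 0.128, 0], 1],
  [[0, 0, 32], [0.06, 0.17, 0], 1],
  [[0, 0, 40], [0.075, 0.213, 0], 1],
  [[0, 0, 48], [0.09, 0.256, 0], 1],
  [[0, 0, 56], [0.105, 0.3, 0], 1],
  [[0, 0, 64], [0.12, 0.34, 0], 1],
  [[0, 0, 72], [0.135, 0.38, 0], 1],
  [[0, 0, 80], [0.138, 0.392, 0], 1],
  [[0, 0, 88], [0.138, 0.392, 0], 1],
  [[0, 0, 90.4], [0.138, 0.392, 0], 1],
])

```text
t: 2.25
ee_pos: [530.6, 62.4, 244.2]
tcp_rot: [0.066, 0.998, -0.0, -0.001]
contact_force: [0.9, -0.3, 0.3]
grip_width: 87.3
```

```bash
python3 snap.py c wrist side scene
```

```text
2.4 [-0.094  0.406  1.66  -0.     1.076 -1.527] [530.6  61.7 244.3] [ 6.880e-02  9.976e-01 -0.000e+00 -4.000e-04] [0.3 0.3 0.2] 86.88378457491349
```

View pics/c_wrist.png

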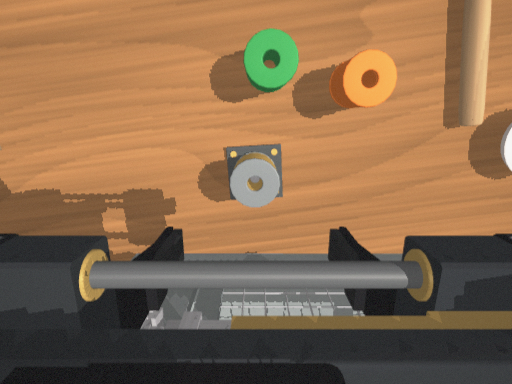

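View pics/c_side.png

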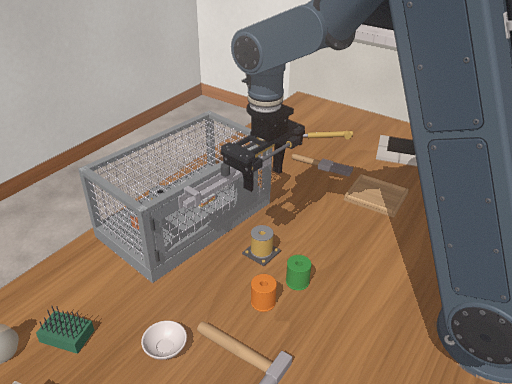

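The wrist view shows the spool's top ring centred at about (255,183), with its bore at (256,183). The bolt shows at the lower edge.

```bash
python3 - <<'E'
from h import *
f=load("c_wrist")
print(cast(f,255.,182.5,z=68.))
P=cast(f,[228,280.],[147.,145],z=6.);print(P)
E
```

```text
[528.79931762  60.50914006  68.        ]
[[492.82811828  30.61982968   6.        ]
 [499.0780283   96.28600542   6.        ]]
```

drive_tool([
  [[0, 0, 0], [-0.001, 0, -0.045], 1],
  [[0, 0, 0], [-0.001, 0, -0.09], 1],
  [[0, 0, 0], [-0.001, 0, -0.135], 1],
  [[0, 0, 0], [-0.001, 0, -0.165], 1],
  [[0, 0, 0], [-0.001, 0, -0.185], 1],
  [[0, 0, 0], [-0.001, 0, -0.196], 1],
  [[0, 0, 0], [-0.001, 0, -0.196], 0.3],
  [[0, 0, 0], [-0.001, 0, -0.196], 0.3],
  [[0, 0, 0], [-0.001, 0, -0.196], 0.3],
  [[0, 0, 0], [-0.001, 0, -0.196], 0.3],
  [[0, 0, 0], [-0.001, 0, -0.196], 0.3],
])

```text
t: 3.5
ee_pos: [530.5, 61.8, 49.6]
tcp_rot: [0.067, 0.998, -0.0, 0.001]
contact_force: [-0.4, -0.6, 4.1]
grip_width: 55.5
```

```bash
python3 snap.py d wrist side
```

```text
3.6 [-0.093  0.716  1.802 -0.     0.621 -1.529] [530.5  61.8  49.6] [ 6.730e-02  9.977e-01 -2.000e-04  1.000e-03] [ 0.5 -1.3  5.5] 55.60018418617363
```

View pics/d_side.png

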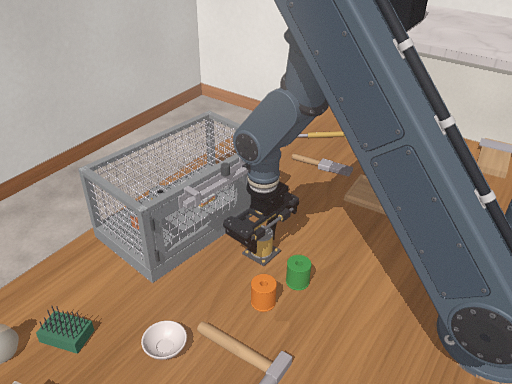

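drive_tool([
  [[0, 0, 0], [0, 0, 0.01], 0.3],
  [[0, 0, 0], [0, 0, 0.025], 0.3],
  [[0, 0, 0], [0, 0, 0.04], 0.3],
  [[0, 0, 0], [0, 0, 0.06], 0.3],
  [[0, 0, 0], [0, 0, 0.08], 0.3],
  [[0, 0, 0], [0, 0, 0.1], 0.3],
  [[0, 0, 0], [-0.005, -0.02, 0.1], 0.3],
  [[0, 0, 0], [-0.019, -0.056, 0.1], 0.3],
  [[0, 0, 0], [-0.033, -0.095, 0.1], 0.3],
  [[0, 0, 0], [-0.047, -0.134, 0.1], 0.3],
  [[0, 0, 0], [-0.061, -0.173, 0.1], 0.3],
  [[0, 0, 0], [-0.075, -0.212, 0.1], 0.3],
])

```text
t: 4.8
ee_pos: [453.6, -150.8, 148.5]
tcp_rot: [0.067, 0.998, 0.0, -0.001]
contact_force: [0.5, 0.1, -3.6]
grip_width: 55.5
```

drive_tool([
  [[0, 0, 0], [-0.014, -0.039, 0], 0.3],
  [[0, 0, 0], [-0.028, -0.078, 0], 0.3],
  [[0, 0, 0], [-0.042, -0.117, 0], 0.3],
  [[0, 0, 0], [-0.056, -0.156, 0], 0.3],
  [[0, 0, 0], [-0.063, -0.174, 0], 0.3],
  [[0, 0, 0], [-0.065, -0.179, 0], 0.3],
  [[0, 0, 0], [-0.065, -0.179, 0], 0.3],
  [[0, 0, 0], [-0.065, -0.179, 0], 0.3],
])

```text
t: 5.6
ee_pos: [389.7, -327.1, 148.3]
tcp_rot: [0.067, 0.998, 0.001, -0.001]
contact_force: [-0.3, 0.1, -4.4]
grip_width: 55.4
```

```bash
python3 snap.py e wrist scene
```

```text
5.7 [-0.918  0.52   1.811  0.     0.812 -2.356] [ 390.  -327.1  148.4] [ 6.650e-02  9.978e-01  7.000e-04 -4.000e-04] [-0.3 -0.3 -4. ] 55.611361015488654
```

View pics/e_wrist.png

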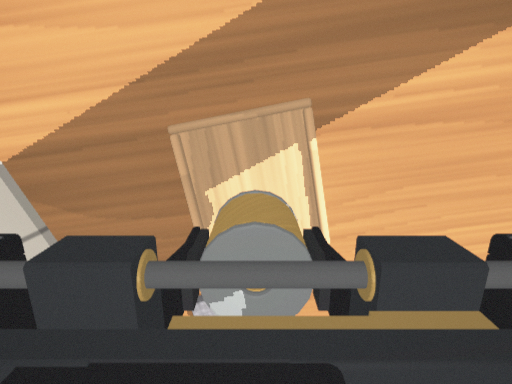

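View pics/e_scene.png

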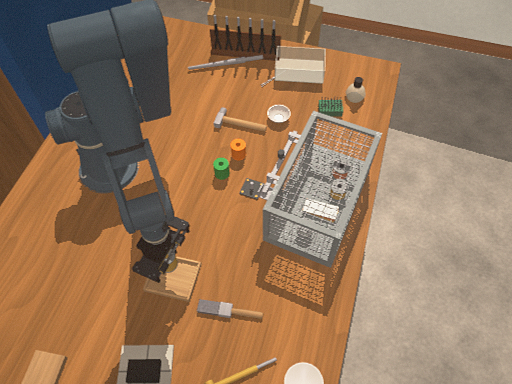

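The spool is upright in the jaws over the tray.

drive_tool([
  [[0, 0, 0], [0, 0, -0.035], 0.3],
  [[0, 0, 0], [0, -0.002, -0.065], 0.3],
  [[0, 0, 0], [0, -0.002, -0.085], 0.3],
  [[0, 0, 0], [0, -0.002, -0.092], 0.3],
  [[0, 0, 0], [0, -0.002, -0.096], 0.3],
  [[0, 0, 0], [0, -0.002, -0.097], 0.3],
  [[0, 0, 0], [0, -0.002, -0.097], 0.3],
])

```text
t: 6.4
ee_pos: [390.4, -331.3, 52.3]
tcp_rot: [0.067, 0.998, -0.001, 0.001]
contact_force: [-0.2, 0.2, -4.4]
grip_width: 56.0
```

```bash
python3 snap.py f scene
```

```text
6.45 [-0.922  0.697  1.858 -0.     0.585 -2.359] [ 390.4 -331.4   52.5] [ 6.720e-02  9.977e-01 -7.000e-04  6.000e-04] [ 0.5 -0.2 -3.3] 55.32995106070567
```

drive_tool([
  [[0, 0, 0], [0, 0, -0.001], 0.3],
  [[0, 0, 0], [0, 0, -0.0015], 0.3],
  [[0, 0, 0], [0, 0, -0.0015], 0.85],
  [[0, 0, 0], [0, 0, -0.0015], 0.9],
  [[0, 0, 0], [0, 0, -0.0015], 1],
  [[0, 0, 0], [0, 0, -0.0015], 1],
])

```text
t: 7.05
ee_pos: [390.0, -331.1, 50.2]
tcp_rot: [0.067, 0.998, -0.0, 0.0]
contact_force: [0.6, -0.2, -0.5]
grip_width: 80.0
```

drive_tool([
  [[0, 0, 0], [0, 0, 0.02], 1],
  [[0, 0, 0], [0, 0, 0.05], 1],
  [[0, 0, 0], [0, 0, 0.09], 1],
  [[0, 0, 0], [0, 0, 0.13], 1],
  [[0, 0, 0], [0, 0, 0.17], 1],
  [[0, 0, 0], [0, 0, 0.21], 1],
  [[0, 0, 0], [0, 0, 0.23], 1],
])

```text
t: 7.75
ee_pos: [390.7, -332.0, 283.7]
tcp_rot: [0.067, 0.998, -0.002, 0.002]
contact_force: [1.1, -0.1, -0.8]
grip_width: 87.4
```

```bash
python3 snap.py g wrist scene side
```

```text
7.9 [-0.923  0.328  1.67  -0.     1.14  -2.359] [ 390.2 -331.4  281.1] [ 0.0673  0.9977 -0.0012  0.001 ] [-0.1  0.1  0.2] 86.79322843897786
```

View pics/g_wrist.png

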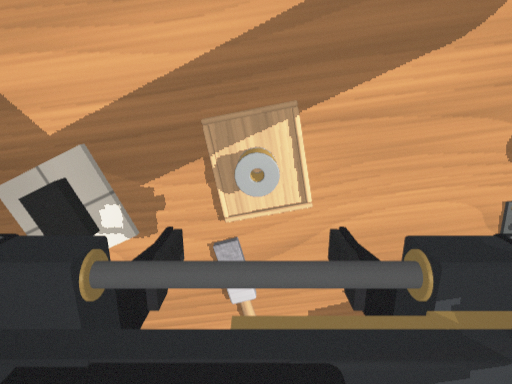

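The spool stands centred in the tray, with its top at (257,175) inside rim corners (203,120) to (312,205). Now I'll move on to the knob, stopping short to look.

drive_tool([
  [[0, 0, 0], [0.013, 0.039, 0], 1],
  [[0, 0, 0], [0.028, 0.083, 0.005], 1],
  [[0, 0, 0], [0.043, 0.127, 0.01], 1],
  [[0, 0, 0], [0.058, 0.171, 0.01], 1],
  [[0, 0, 0], [0.073, 0.215, 0.01], 1],
  [[0, 0, 0], [0.088, 0.259, 0.01], 1],
  [[0, 0, 0], [0.103, 0.303, 0.01], 1],
  [[0, 0, 0], [0.118, 0.347, 0.01], 1],
  [[0, 0, 0], [0.133, 0.39, 0.01], 1],
  [[0, 0, 0], [0.145, 0.422, 0.01], 1],
  [[0, 0, 0], [0.145, 0.422, 0.01], 1],
])

```text
t: 9.0
ee_pos: [534.7, 94.8, 287.5]
tcp_rot: [0.065, 0.998, 0.001, -0.002]
contact_force: [0.3, -0.8, -0.6]
grip_width: 87.0
```

```bash
python3 snap.py i wrist
```

```text
9.05 [-0.034  0.367  1.586 -0.     1.193 -1.474] [534.   92.8 287.6] [ 6.540e-02  9.979e-01 -2.000e-04 -2.300e-03] [-1.  -0.1 -0.8] 87.06548912251313
```

View pics/i_wrist.png

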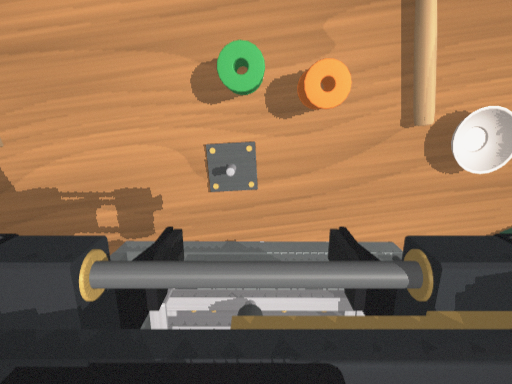

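The wrist view shows the dark knob top at about (250,312), centred between the fingers laterally, and the bare spindle at (231,172).

```bash
python3 - <<'E'
from h import *
f=load("i_wrist")
print(cast(f,[249.5,249.5],[312.,316],z=237.), f["extrinsics"][:3,3])
u=np.array([.135,.991]);t=np.array([534,92.8]);k=np.array([624,79.3])
print((k-t)@u,(cast(f,249.5,314.,z=237.)[:2]-t)@u)
E
```

```text
[[602.27612983  79.9840418  237.        ]
 [605.77614641  79.50510527 237.        ]] [460.07709943 103.13533184 427.44105719]
-1.2284999999999995 -3.484396689010721
```

```bash
python3 - <<'E'
from h import *
f=load("i_wrist");C=cloud(f)
for v in range(290,326,3): print(v,C[v,249].round(),f["color"][v,249], C[v,215].round(),f["color"][v,215])
cv2.imwrite("pics/i_z.png",cv2.resize(f["color"][230:330,150:350],None,fx=4,fy=4,interpolation=0))
E
```

```text
290 [617.  77. 186.] [132 131 133] [613.  45. 185.] [125 125 126]
293 [616.  77. 191.] [123 123 126] [613.  46. 190.] [122 121 125]
296 [617.  77. 195.] [126 125 127] [613.  46. 195.] [122 122 122]
299 [619.  77. 197.] [187 186 188] [615.  46. 197.] [207 205 210]
302 [619.  77. 201.] [112 111 114] [618.  46. 197.] [148 147 148]
305 [613.  78. 213.] [61 62 62] [620.  45. 197.] [132 131 133]
308 [613.  78. 217.] [62 63 60] [624.  45. 196.] [131 132 134]
311 [613.  78. 221.] [61 59 61] [643.  39. 175.] [115 163 192]
314 [613.  78. 225.] [62 63 60] [643.  39. 180.] [128 127 127]
317 [511.  95. 362.] [ 66 114 141] [642.  40. 185.] [129 127 129]
320 [511.  95. 363.] [ 67 114 143] [642.  41. 189.] [126 125 127]
323 [510.  95. 364.] [ 58 104 127] [643.  41. 193.] [128 125 128]
```

View pics/i_z.png

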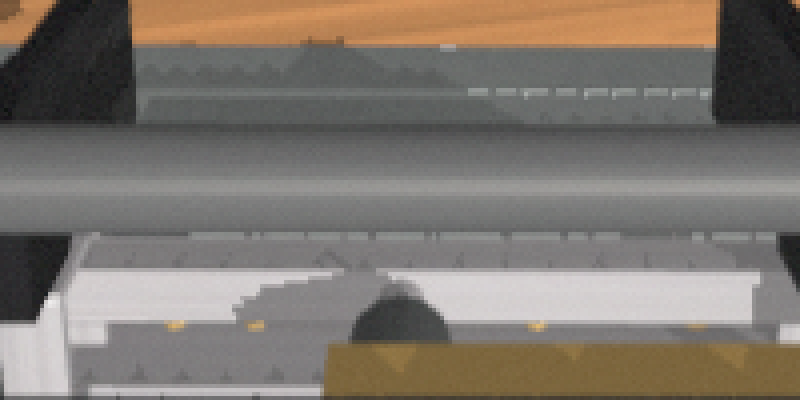

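drive_tool([
  [[0, 0, 0], [0.03, -0.004, 0], 1],
  [[0, 0, 0], [0.06, -0.009, 0], 1],
  [[0, 0, 0], [0.085, -0.0125, 0], 1],
  [[0, 0, 0], [0.0895, -0.013, 0], 1],
  [[0, 0, 0], [0.0895, -0.013, -0.02], 1],
  [[0, 0, 0], [0.0895, -0.013, -0.04], 1],
  [[0, 0, 0], [0.0895, -0.013, -0.055], 1],
  [[0, 0, 0], [0.0895, -0.013, -0.061], 1],
  [[0, 0, 0], [0.0895, -0.013, -0.061], 1],
])

```text
t: 9.95
ee_pos: [622.7, 77.4, 227.5]
tcp_rot: [0.068, 0.998, -0.0, -0.002]
contact_force: [-0.1, 0.1, 0.0]
grip_width: 86.9
```

```bash
python3 snap.py j side scene; python3 - <<'E'
from h import *
a=load("j_side")["color"][110:210,160:290];b=load("j_scene")["color"][110:210,220:350]
cv2.imwrite("pics/j_z.png",np.hstack([cv2.resize(x,None,fx=3,fy=3,interpolation=2) for x in (a,b)]))
E
```

```text
10.05 [-0.054  0.549  1.438 -0.     1.154 -1.489] [624.2  77.6 229.4] [ 0.0676  0.9977 -0.      0.    ] [ 0.7 -0.1 -0. ] 87.2049857273694
```

View pics/j_z.png

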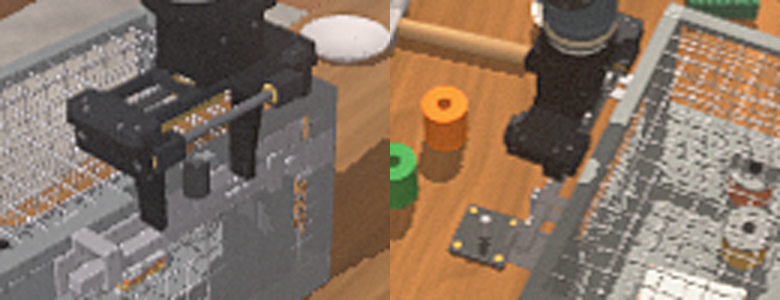

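The side view shows the knob between the two fingers, with no contact yet. I'll close on it.

drive_tool([
  [[0, 0, 0], [0, 0, 0], 0.1],
  [[0, 0, 0], [0, 0, 0], 0.1],
  [[0, 0, 0], [0, 0, 0], 0.1],
  [[0, 0, 0], [0, 0, 0], 0.1],
  [[0, 0, 0], [0, 0, 0], 0.1],
  [[0, 0, 0], [0, 0, 0], 0.1],
  [[0, 0, 0], [0, 0, 0], 0.1],
  [[0, 0, 0], [0, 0, 0], 0.1],
  [[0, 0, 0], [0, 0, 0], 0.1],
])

```text
t: 10.95
ee_pos: [624.4, 78.1, 229.0]
tcp_rot: [0.067, 0.998, 0.0, -0.0]
contact_force: [0.7, 0.4, -0.9]
grip_width: 23.3
```

```bash
python3 snap.py k side
```

```text
11.0 [-0.053  0.55   1.437  0.     1.154 -1.489] [624.4  78.1 229. ] [ 0.0674  0.9977  0.     -0.    ] [ 0.2 -0.1 -1.1] 21.21044147168727
```

drive_tool([
  [[0, 0, 0], [0, 0, 0.003], 0.1],
  [[0, 0, 0], [0, 0, 0.006], 0.1],
  [[0, 0, 0], [0, 0, 0.0095], 0.1],
  [[0, 0, 0], [0, 0, 0.0095], 0.1],
])

```text
t: 11.4
ee_pos: [624.4, 78.1, 238.9]
tcp_rot: [0.067, 0.998, -0.0, -0.0]
contact_force: [1.1, 1.0, -3.4]
grip_width: 21.1
```

Lifted by 9.9 mm, carrying the bolt's weight (-3.4 N). Next is the draw.

drive_tool([
  [[0, 0, 0], [0.0007, 0.005, 0], 0.1],
  [[0, 0, 0], [0.0013, 0.01, 0], 0.1],
  [[0, 0, 0], [0.002, 0.015, 0], 0.1],
  [[0, 0, 0], [0.0027, 0.02, 0], 0.1],
])

```text
t: 11.8
ee_pos: [627.1, 98.4, 238.4]
tcp_rot: [0.067, 0.998, -0.0, -0.0]
contact_force: [0.4, -1.8, -2.6]
grip_width: 21.2
```

drive_tool([
  [[0, 0, 0], [0.0009, 0.007, 0], 0.1],
  [[0, 0, 0], [0.0019, 0.014, 0], 0.1],
  [[0, 0, 0], [0.0028, 0.021, 0], 0.1],
  [[0, 0, 0], [0.0036, 0.027, 0], 0.1],
  [[0, 0, 0], [0.0039, 0.029, 0], 0.1],
  [[0, 0, 0], [0.0039, 0.029, 0], 0.1],
  [[0, 0, 0], [0.0039, 0.029, 0], 0.1],
])

```text
t: 12.5
ee_pos: [631.0, 127.7, 238.5]
tcp_rot: [0.067, 0.998, 0.001, 0.0]
contact_force: [1.5, -0.3, -4.4]
grip_width: 21.0
```

```bash
python3 snap.py l side scene; python3 - <<'E'
from h import *
a=load("l_side")["color"][110:210,160:290];b=load("l_scene")["color"][110:210,220:350]
cv2.imwrite("pics/l_z.png",np.hstack([cv2.resize(x,None,fx=3,fy=3,interpolation=2) for x in (a,b)]))
E
```

```text
12.6 [ 2.500e-02  5.590e-01  1.389e+00  1.000e-03  1.193e+00 -1.411e+00] [631.  127.3 238.6] [ 6.740e-02  9.977e-01  4.000e-04 -0.000e+00] [ 0.8  1.3 -5.1] 21.037554239540903
```

View pics/l_z.png

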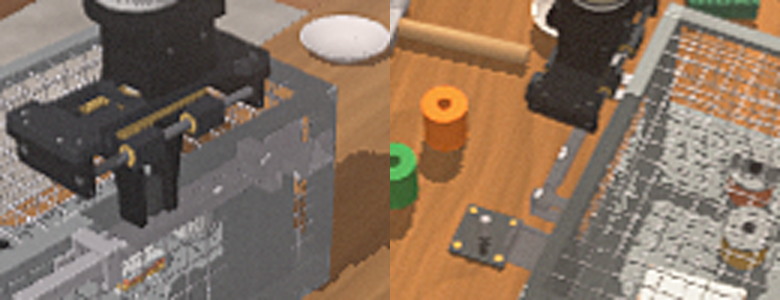

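The side view shows the bolt drawn by about 49 mm with the knob still held. Now I'll swing the gate, turning the tool with it.

drive_tool([
  [[0, 0, -2.5], [-0.0063, 0.0022, 0], 0.1],
  [[0, 0, -5], [-0.0126, 0.0046, 0], 0.1],
  [[0, 0, -7.5], [-0.0187, 0.0073, 0], 0.1],
  [[0, 0, -10], [-0.0247, 0.0102, 0], 0.1],
  [[0, 0, -10], [-0.0247, 0.0102, 0], 0.1],
])

```text
t: 13.1
ee_pos: [607.2, 137.1, 239.3]
tcp_rot: [0.154, 0.988, 0.0, 0.002]
contact_force: [3.7, -0.1, -3.8]
grip_width: 21.4
```

```bash
python3 snap.py m side scene; python3 - <<'E'
from h import *
a=load("m_side")["color"][110:210,160:290];b=load("m_scene")["color"][110:210,220:350]
cv2.imwrite("pics/m_z.png",np.hstack([cv2.resize(x,None,fx=3,fy=3,interpolation=2) for x in (a,b)]))
E
```

```text
13.2 [ 4.300e-02  5.290e-01  1.446e+00 -1.000e-03  1.163e+00 -1.220e+00] [607.8 136.8 239.2] [1.536e-01 9.881e-01 1.000e-04 1.900e-03] [ 5.1  0.5 -3.7] 21.21715893118757
```

View pics/m_z.png

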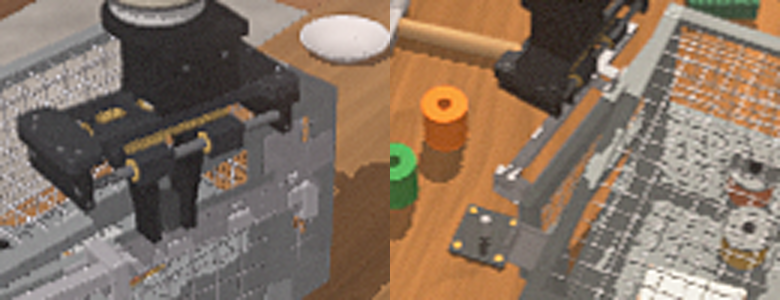

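The gate is opening at about 5 N, so I'll continue to 35°.

drive_tool([
  [[0, 0, -2.5], [-0.0058, 0.0033, 0], 0.1],
  [[0, 0, -5], [-0.0115, 0.0067, 0], 0.1],
  [[0, 0, -7.5], [-0.0171, 0.0105, 0], 0.1],
  [[0, 0, -10], [-0.0225, 0.0144, 0], 0.1],
  [[0, 0, -12.5], [-0.0277, 0.0186, 0], 0.1],
  [[0, 0, -15], [-0.0327, 0.023, 0], 0.1],
  [[0, 0, -17.5], [-0.0375, 0.0276, 0], 0.1],
  [[0, 0, -20], [-0.0422, 0.0325, 0], 0.1],
  [[0, 0, -22.5], [-0.0465, 0.0375, 0], 0.1],
  [[0, 0, -25], [-0.0507, 0.0427, 0], 0.1],
  [[0, 0, -25], [-0.0507, 0.0427, 0], 0.1],
  [[0, 0, -25], [-0.0507, 0.0427, 0], 0.1],
])

```text
t: 14.4
ee_pos: [557.2, 178.7, 239.0]
tcp_rot: [0.363, 0.932, -0.0, 0.002]
contact_force: [4.4, -3.0, -3.9]
grip_width: 20.8
```

```bash
python3 snap.py n side scene; python3 - <<'E'
from h import *
a=load("n_side")["color"][110:240,160:290];b=load("n_scene")["color"][110:240,220:350]
cv2.imwrite("pics/n_z.png",np.hstack([cv2.resize(x,None,fx=3,fy=3,interpolation=2) for x in (a,b)]))
f=load("n_scene");C=cloud(f);C2=cloud(load("n_side"))
from math import *
H=np.array([677,273.5])
for C in (C,C2):
    P=C[(C[...,2]>188)&(C[...,2]<203)&(np.hypot(C[...,0]-H[0],C[...,1]-H[1])<300)]
    d=P[:,:2]-H; r=np.hypot(*d.T); a=np.degrees(np.arctan2(d[:,0],d[:,1])); 
    k=(d[:,1]<0)&(r>200); th=np.degrees(np.arctan2(-d[k,0],-d[k,1]))-7.75
    print(np.histogram(th,bins=np.arange(-10,60,4)))
E
```

```text
14.5 [ 0.12   0.479  1.543 -0.003  1.117 -0.705] [557.2 178.6 239. ] [ 3.635e-01  9.316e-01 -4.000e-04  1.800e-03] [ 5.1 -2.9 -3.2] 21.128181048622697
(array([  3,   3,   0,   0,   0,   0,   0,   0,   0,   9, 134,  12,  29,
         0,   0,   0,   0]), array([-10,  -6,  -2,   2,   6,  10,  14,  18,  22,  26,  30,  34,  38,
        42,  46,  50,  54,  58]))
(array([ 0,  0,  2,  0,  0,  0,  0,  0,  0,  0, 98, 88, 50, 88,  0,  0,  0]), array([-10,  -6,  -2,   2,   6,  10,  14,  18,  22,  26,  30,  34,  38,
        42,  46,  50,  54,  58]))
```

View pics/n_z.png

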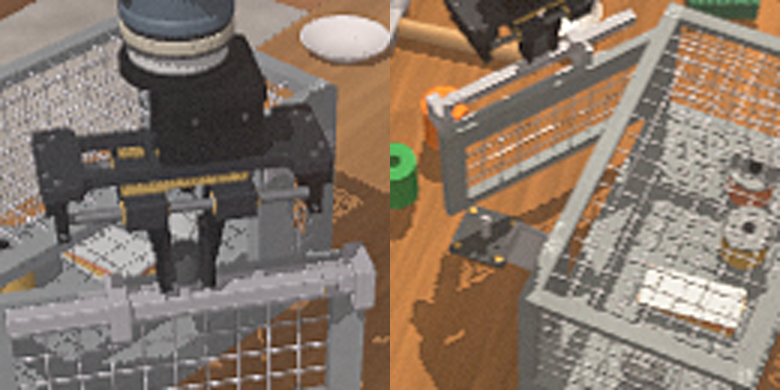

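View pics/n_scene.png

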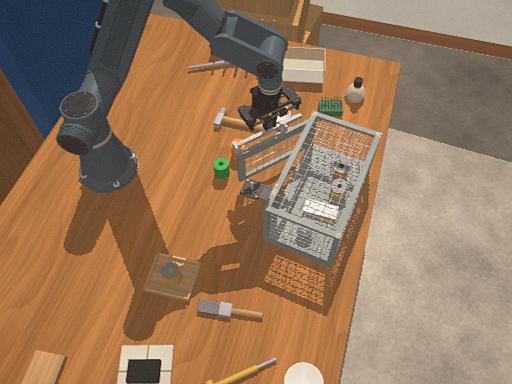

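drive_tool([
  [[0, 0, 0], [0, 0, 0], 0.1],
  [[0, 0, 0], [0, 0, 0], 0.1],
  [[0, 0, 0], [0, 0, 0], 0.1],
  [[0, 0, 0], [0, 0, 0], 0.1],
])

```text
t: 14.9
ee_pos: [557.3, 178.5, 239.0]
tcp_rot: [0.364, 0.932, -0.0, 0.002]
contact_force: [4.0, -3.5, -3.9]
grip_width: 21.4
```

```bash
python3 snap.py o side scene; python3 - <<'E'
from h import *
f=load("o_scene");C=cloud(f)
m=(np.hypot(C[...,0]-390,C[...,1]+331)<40)&(C[...,2]>50)
v,u=np.nonzero(m);print("spool top",C[m].mean(0).round(1),m.sum(), cast(f,u,v,z=70.).mean(0).round(1))
E
```

```text
15.0 [ 0.12   0.479  1.543 -0.003  1.117 -0.705] [557.3 178.5 239. ] [ 3.636e-01  9.315e-01 -4.000e-04  1.800e-03] [ 4.4 -3.  -4.7] 21.476586389266906
spool top [ 395.2 -334.7   66.9] 270 [ 396.2 -335.7   70. ]
```

View pics/o_side.png

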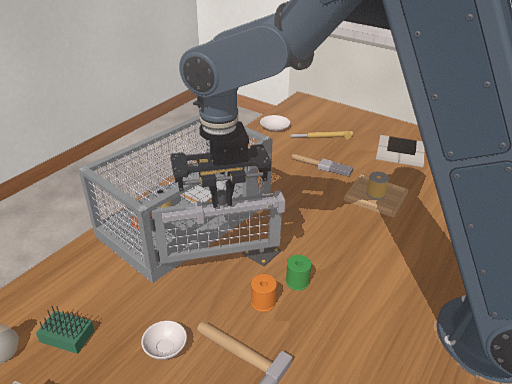

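The side view shows the spool upright in the tray at (377,183), the gate held open by the knob at (222,195), and the dish, hammer and brush where they were. I'll hand in.

```bash
python3 -c "
from rig import bot
print(bot.sign_off())
s=bot.state();print(s['t'],s['ee_pos'],s['contact_force'],s['grip_width'])"
```

```text
the job is handed in; nothing more can be done
None
the job is handed in; nothing more can be done
```

I lifted the spool off the spindle and stood it in the tray. Then I gripped the bolt's knob, lifted it about 10 mm, drew it back about 49 mm, and swung the gate open to about 35°. I handed the job in at about 15 s, still holding the gate; no verdict was reported.

- **Gate:** the arm's path puts it at 35°. The depth clouds gave a rough 30–34° from the scene camera, and a 30–46° spread from the side camera. The arm was still, with about 5 N of horizontal load on the tool and the jaws closed on the 22 mm knob (they read 21.5 mm).
- **Bolt:** I inferred the 49 mm draw from how far the tool moved, and the pictures agree; I did not measure it separately at the end.
- **Spool:** it was upright near the tray's centre in the last side view. The last depth reading put it within about 10 mm of the tray's centre.
- **Bystanders:** the dish, hammer and brush look unmoved in the last side view; I checked this by eye only.
- **Disagreement:** my first rough mask readings of the spool differed by about 12 mm between the two cameras. Picking the edges by hand brought that to about 6 mm, I used a value between the two, and the wrist camera confirmed it before I gripped.

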